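# Set out the forming mandrels for three jobs

### The arm

A 6-joint arm with a two-finger parallel gripper is mounted at the origin on the work surface. World frame = base frame: x ahead of the robot, y to its left, z up, the work surface at z = 0. Lengths are in m, angles in rad, forces in N, time in s.
With the tool pointing down it reaches from about 0.375 to 0.975 m from the base axis. Payload 3.8 kg.
Tool frame: the origin (TCP) lies midway between the tips of the shut fingers; the grasp point (between the pads) lies 19 mm behind it; z points along the fingers, y is the direction in which the jaws open and shut (so a half turn about z gives the same grasp; the last joint's range is limited). The gripper opens to 85 mm and grips with 20 to 120 N. Pads are 22 mm wide; open, the fingers measure 114 mm over their backs; the gripper's body (76 mm by 85 mm) begins 54 mm behind the grasp point. The pads swing forward as they close: fully open they stand 13 mm farther back than shut.
Start: joints at [1.27, 0.264, 1.604, -0, 1.274, -0.037], TCP at [0.176, 0.652, 0.231] pointing down, gripper open.
Joint ranges: [-2.63, 2.63], [-0.94, 2.18], [0.31, 2.57], [-1.31, 4.45], [0, 2.66], [-2.55, 2.55]. Speed limits (rad/s): [2.57, 2.57, 3.14, 3.14, 3.14, 3.14].

### API

Orientations are given as a rotation vector (axis times angle).
In Python, from workcell import bot gives the robot as it stands. The module is installed in compiled form; this text tells all that it offers.
- The arm moves only by the tool play_rows, never from a script. Its argument "series" is a list of rows, each an object with "translation": the shift along the tool's x, y, z in m, a list of three; "spin": the turn about the tool's z in units of 5 degrees (1.0 is 5 degrees). In form: [{"translation": [dx, dy, dz], "spin": spin}, ...]. A call has 1 to 5 rows; each row shifts and turns the commanded pose from where the row before left it, along the tool's axes as they then stand; what a row does not reach is not made up. A row lasts 1/10 s, in which the tool goes at most 50 mm and 8.59 degrees, less where a joint would pass 70% of its speed; a pose out of reach is approached as far as the arm can. A call is refused whole if a number of a shift passes 0.05 or a number of a turn 1, either way. A call with a gripper value outside its range is refused whole. "jaw" is the gripper's target within -1 to 1 (fully open at 1, half-way at 0, shut at -1), set as the call begins (left out, the last holds). The fingers move at their own pace and stop on an object; "force" is the grip in N (left out, the last holds). Time passes only in rows, so rows that do not move let the fingers close. It gives the time, the measured TCP pose, the force and the opening at its end, in the units of the state.
- bot.read_state(): the state, without advancing time (a new reading comes with each control period).
- bot.read_camera(name): name is "scene" or "side" or "wrist"; returns the picture (480x640x3 uint8, blue, green, red); there is no depth.
- bot.get_calibration(name): a dict with "fov_y" (degrees; the focal length in pixels is half the picture's height over the tangent of half this angle, whatever the lens; pixels are square), "cx", "cy" (the principal point, pixels), "k1" (the pictures are not rectified: a ray, as slopes to the right and down, at radius r is drawn at 1 + k1 r^2 times it, then the intrinsics apply), "R" (3x3) and "t" (3): a world point X has camera coordinates R X + t. Camera axes: x right, y down, z forward; pixel columns grow to the right and rows downward; lengths in m; the calibration is good to about 2 mm. A picture is of the moment at which its call begins: read the wrist's pose just before it. get_calibration takes no time and is no camera call; for the wrist camera it gives the pose at the moment of the call.
- bot.finish_job(): hands the job in, once; it reports no verdict.
The state is a dict: "time": time; "q": joint angles; "joint_vel": joint speeds; "joint_torque": joint torques, N m; "tool_pos": TCP position; "tcp_rot": TCP orientation; "wrist_force": force on the tool from outside, world axes, zero at the start; "torque": the same for the moment, N m; "width": opening from 0.0 (shut) to 1.0 (fully open).
Only numpy, scipy, OpenCV 4.12 (cv2) and the standard library are available. Lean on these libraries where they do the work, as an engineer would, in place of code of your own. Each camera call takes 0.05 s, during which the arm holds its last target. There are 200 camera calls.

### The job

The carrying rack of mandrels has come over to the bench for the three jobs waiting in the trays. Lift the retaining bar out of its two brackets and lay it flat on the bench, then take out the three mandrels one by one and lay each lengthwise in the long compartment of the job tray whose work it fits: the thin one with the little bezel, the middle one with the finger ring, the thick wooden one with the hoop. Set the mandrels down, do not drop them, and leave the file in the rack.

Things in the scene. Friction and masses are not known exactly. Their poses are not given: they have to be found in the camera images.
- rack: Fixed wooden rack, base 150 x 330 x 8 mm. Two notched uprights (x = +-55 mm, 12 mm thick, 60 mm high) carry four tools lying along x in shallow V notches at y = +-33 and +-99 mm, lowest point 30 mm up. Open steel brackets (x = 0, y = +-152 mm) hold the bar 67 mm up, between prongs 26 mm apart and 9 mm high. The bench between rack and robot is clear. Origin: centre of underside, on the bench.
- bar: Retaining bar: steel strip 330 mm long (y), 20 mm wide (x), 6 mm thick, 0.3 kg, with a dark wooden grip block upright on its middle (80 mm along y, 16 mm along x, 30 mm high; its top is 36 mm above the bar's underside). Loose across the rack over the tools, ends in the two open brackets; free once lifted 12 mm. Origin: centre of the underside.
- bezel_mandrel: Thin steel bezel mandrel: round taper 160 mm long, 8 mm diameter at one end and 14 mm at the other (11 mm in the middle), dark band at the thick end, about 0.12 kg. Lies lengthwise in a rack notch under the bar, axis within 3 degrees of level; rolls freely. Origin: on its axis, half way along; x along it to the thick end; balance point at x = +14 mm.
- ring_mandrel: Steel ring mandrel, the middle one: round taper 190 mm long, 16 mm diameter at one end and 26 mm at the other (21 mm in the middle), thin dark size lines around it, about 0.42 kg. Lies lengthwise in a rack notch under the bar, axis within 3 degrees of level; rolls freely. Origin: on its axis, half way along; x along it to the thick end; balance point at x = +15 mm.
- hoop_mandrel: Thick beech-wood hoop mandrel: round taper 180 mm long, 29 mm diameter at one end and 35 mm at the other (32 mm in the middle), about 0.14 kg. Lies lengthwise in a rack notch under the bar, axis within 3 degrees of level; rolls freely. Origin: on its axis, half way along; x along it to the thick end; balance point at x = +4 mm.
- file: Half-round hand file in the fourth notch, to be left there: flat dark steel blade 115 x 16 mm, brown wooden handle 100 mm long and 24 mm thick. Origin: where blade and handle meet; x runs along it towards the blade's tip.
- bezel_tray: Job tray with the little bezel (silver, 15 mm across and 8 mm high) in its end pocket. Fixed, 283 x 110 mm, on a 3 mm mat; felt floor 4 mm above its underside, walls 5 mm thick and 10 mm above the floor. Long compartment 216 x 100 mm inside, then a divider and the pocket, 52 x 100 mm. Origin: underside, below the long compartment's middle; x along the tray to the pocket.
- ring_tray: Job tray with the finger ring (silver, 25 mm across and 7 mm high) in its end pocket. Fixed, 283 x 110 mm, on a 3 mm mat; felt floor 4 mm above its underside, walls 5 mm thick and 10 mm above the floor. Long compartment 216 x 100 mm inside, then a divider and the pocket, 52 x 100 mm. Origin: underside, below the long compartment's middle; x along the tray to the pocket.
- hoop_tray: Job tray with the hoop (silver, 39 mm across and 8 mm high) in its end pocket. Fixed, 283 x 110 mm, on a 3 mm mat; felt floor 4 mm above its underside, walls 5 mm thick and 10 mm above the floor. Long compartment 216 x 100 mm inside, then a divider and the pocket, 52 x 100 mm. Origin: underside, below the long compartment's middle; x along the tray to the pocket.
There are look-alikes about, which are no part of the job. Leave any green or orange look-alike of the bezel_mandrel alone.

How it is judged:
On the way, in this order (a step that is already met when the one before it is completed fails the run):
1. the bar lies flat on the bench while the mandrels are still in the rack (height (world z) of bar below 0.006 m and angle between bar's own z axis and vertical below 0.06 rad and linear speed of bar below 0.02 m/s and horizontal distance between each of bezel_mandrel, ring_mandrel, hoop_mandrel and rack below 0.13 m and height (world z) of each of bezel_mandrel, ring_mandrel, hoop_mandrel above 0.03 m), for 0.2 s.
2. each mandrel lies in the long compartment of its own tray (x of bezel_mandrel in the frame of bezel_tray between -0.035 and 0.035 m and y of bezel_mandrel in the frame of bezel_tray between -0.05 and 0.05 m and z of bezel_mandrel in the frame of bezel_tray below 0.0135 m and angle between the x axis of bezel_mandrel and the x axis of bezel_tray, either way round below 0.35 rad and linear speed of each of bezel_mandrel, ring_mandrel, hoop_mandrel below 0.02 m/s and angular speed of each of bezel_mandrel, ring_mandrel, hoop_mandrel below 0.5 rad/s and x of ring_mandrel in the frame of ring_tray between -0.035 and 0.035 m and y of ring_mandrel in the frame of ring_tray between -0.05 and 0.05 m and z of ring_mandrel in the frame of ring_tray below 0.0185 m and angle between the x axis of ring_mandrel and the x axis of ring_tray, either way round below 0.35 rad and x of hoop_mandrel in the frame of hoop_tray between -0.035 and 0.035 m and y of hoop_mandrel in the frame of hoop_tray between -0.05 and 0.05 m and z of hoop_mandrel in the frame of hoop_tray below 0.024 m and angle between the x axis of hoop_mandrel and the x axis of hoop_tray, either way round below 0.35 rad), for 0.2 s.
At the end, for the whole second after the job is handed in: Bar flat on bench or mat (within 6 mm). Each mandrel at rest on the long compartment's floor (to 4 mm) in its own tray, its middle within 35 mm lengthwise and 50 mm sideways of the compartment's middle, along the tray to 0.35 rad. File within 20 mm of where it lay (all of step 2 and height (world z) of bar below 0.006 m and angle between bar's own z axis and vertical below 0.06 rad and linear speed of bar below 0.02 m/s and distance of file from where it was at the start of the episode below 0.02 m); the robot touches nothing.
It fails at once if the thin mandrel is dropped (falls freely faster than 0.7 m/s, that is from more than 25 mm) (linear speed of bezel_mandrel above 0.7 m/s and contact force between bezel_mandrel and the fingers below 0.05 N).
It fails at once if the middle mandrel is dropped (falls freely faster than 0.7 m/s, that is from more than 25 mm) (linear speed of ring_mandrel above 0.7 m/s and contact force between ring_mandrel and the fingers below 0.05 N).
It fails at once if the thick mandrel is dropped (falls freely faster than 0.7 m/s, that is from more than 25 mm) (linear speed of hoop_mandrel above 0.7 m/s and contact force between hoop_mandrel and the fingers below 0.05 N).
It also fails if it takes over 128 s, if anything falls off the work surface, if the arm or the gripper's body presses on something with over 40 N, if the wrist force passes 120 N, or if a joint passes its speed limit or range.

## Working session

There is one attempt and no reset: what is moved stays moved. The work goes in short steps, Python scripts to look and compute and a tool call to move; the robot and the scene stay as the last step left them, time stands still between calls to the robot, and variables do not carry over. Pictures are saved under pics/ and viewed, about 12 in all and at most 16, crops included, and the job is handed in when it is done.

Besides the shell and the picture viewer there is one more tool, called after "Request:" as name([rows], argument=value, ...), one row to a line, values as JSON. play_rows: Moves the arm, as the interface text tells. Its arguments: {"type":"object","properties":{"series":{"type":"array","items":{"type":"object","properties":{"translation":{"type":"array","items":{"type":"number"}},"spin":{"type":"number"}}}},"jaw":{"type":"number"},"force":{"type":"number"}},"required":["series"]}

```bash
mkdir -p pics; cat > h.py <<'E'
import numpy as np, cv2
from workcell import bot
from scipy.spatial.transform import Rotation as Ro
def K(c):
    f=240/np.tan(np.radians(c['fov_y'])/2); return f
def rays(c,uv):
    uv=np.atleast_2d(np.array(uv,float)); f=K(c)
    d=(uv-[c['cx'],c['cy']])/f; rd=np.linalg.norm(d,axis=1,keepdims=True); r=rd.copy()
    for _ in range(30): r=rd/(1+c['k1']*r*r)
    s=d*np.where(rd>0,r/np.maximum(rd,1e-12),1)
    R=np.array(c['R']); t=np.array(c['t'])
    return -R.T@t, np.c_[s,np.ones(len(s))]@R
def onplane(c,uv,z):
    o,d=rays(c,uv); return o+d*((z-o[2])/d[:,2:3])
def proj(c,X):
    X=np.atleast_2d(X); P=X@np.array(c['R']).T+np.array(c['t']); s=P[:,:2]/P[:,2:]
    r2=(s**2).sum(1,keepdims=True); return s*(1+c['k1']*r2)*K(c)+[c['cx'],c['cy']]
def snap(n,name):
    c=bot.get_calibration(n); im=bot.read_camera(n); cv2.imwrite(f'pics/{name}.png',im); return c,im
E
python3 - <<'E'
from h import *
import pickle
for n in ('scene','side','wrist'):
    c,im=snap(n,n+'0'); pickle.dump(c,open(f'pics/{n}0.pkl','wb')); print(n,c)
print(bot.read_state())
E
```

```text
scene {'fov_y': 53.843123406839446, 'cx': 322.07079428309044, 'cy': 238.7289531268436, 'k1': -0.07158995244088535, 'R': array([[ 0.64506862,  0.76412113, -0.00231953],
       [ 0.49064836, -0.41652707, -0.76535573],
       [-0.58579063,  0.49256889, -0.64360332]]), 't': array([-0.14702989, -0.21885055,  1.72219915])}
side {'fov_y': 51.4204538840072, 'cx': 324.64424784056007, 'cy': 235.2281746814458, 'k1': -0.12390278542320393, 'R': array([[ 0.74832835, -0.66310487, -0.01722256],
       [-0.46985196, -0.51155324, -0.71941116],
       [ 0.46823479,  0.54644782, -0.69437091]]), 't': array([-0.42528244,  0.15924918,  1.08094792])}
wrist {'fov_y': 63.08738503196776, 'cx': 315.258827797645, 'cy': 233.1738366401656, 'k1': -0.04787357025346774, 'R': array([[ 0.26034867,  0.96551416, -0.00099159],
       [ 0.91327865, -0.24593   ,  0.3247161 ],
       [ 0.31327412, -0.085445  , -0.94581101]]), 't': array([-0.67411717, -0.04239674,  0.37954745])}
{'time': 0.15, 'q': array([ 1.27009743e+00,  2.64596884e-01,  1.60508967e+00,  1.15495289e-05,
        1.27372365e+00, -3.68990328e-02]), 'joint_vel': array([-0.0004059 , -0.00263905, -0.00470121,  0.00013089,  0.00097805,
       -0.00048177]), 'joint_torque': array([ 5.27873271e-04, -5.15902269e+01, -3.67963707e+01,  1.44558874e-05,
        8.10434693e-03, -1.78085531e-05]), 'tool_pos': array([0.17582968, 0.65108685, 0.23022087]), 'tcp_rot': array([-4.13138907e-01, -3.11398875e+00,  2.81123870e-03]), 'wrist_force': array([-0.1734244 , -0.4707753 ,  0.18411099]), 'torque': array([-0.05975678,  0.00018739,  0.04712909]), 'width': 1.0026337797108587}
```

View pics/scene0.png

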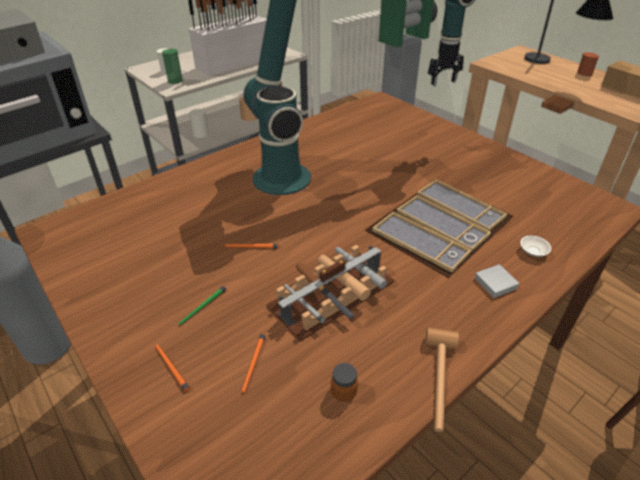

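View pics/side0.png

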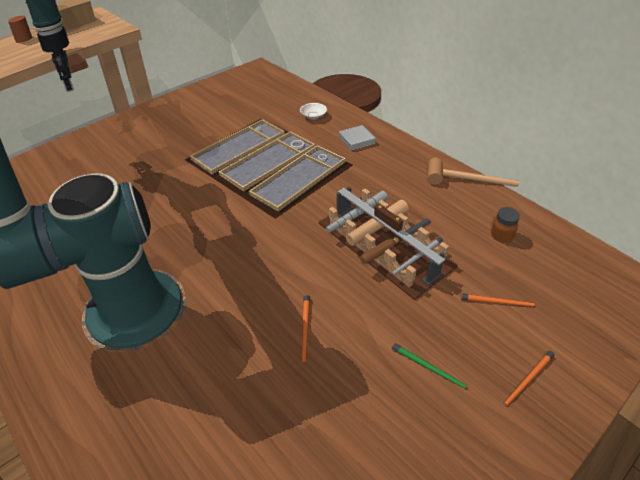

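Scene: rack around (330,290), trays at (440,225), orange/green decoys on the bench (250,245),(203,305),(171,366),(254,364). Side: rack (390,240), trays (268,163). I'll enlarge both from the side view.

```bash
python3 - <<'E'
import cv2,numpy as np
im=cv2.imread('pics/side0.png')
a=cv2.resize(im[175:305,310:470],(800,650),interpolation=cv2.INTER_CUBIC)[:600]
cv2.imwrite('pics/c1.png',a)
b=cv2.resize(im[110:220,180:360],(800,489),interpolation=cv2.INTER_CUBIC)
cv2.imwrite('pics/c2.png',b)
E
```

```text
(no output)
```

View pics/c1.png

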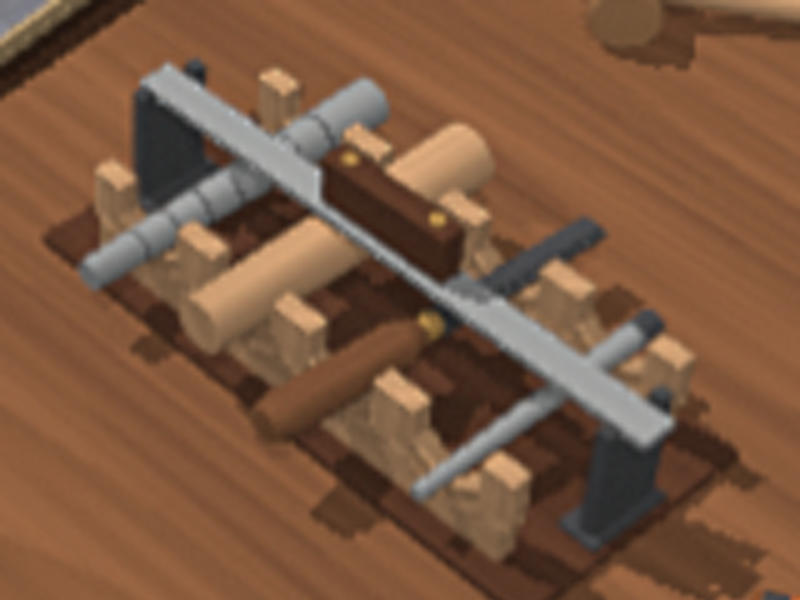

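View pics/c2.png

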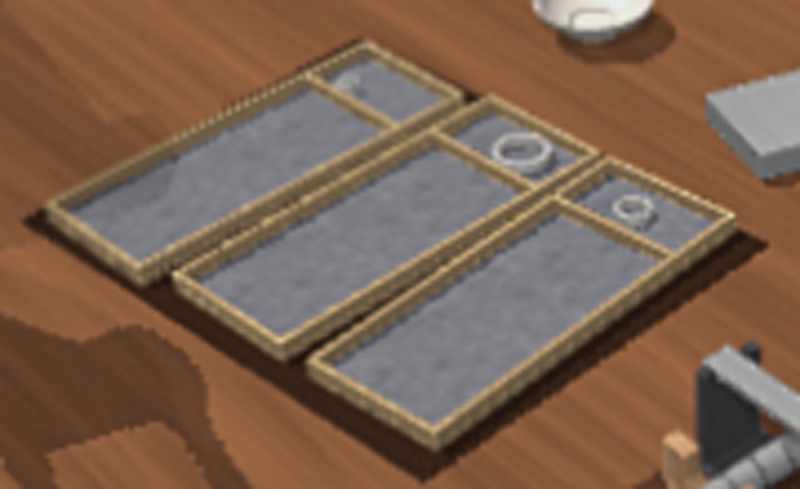

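```bash
python3 - <<'E'
from h import *
import pickle
c=pickle.load(open('pics/side0.pkl','rb'))
def C1(p): return np.array(p)/5+[310,175]
def C2(p): return np.array(p)/(800/180)+[180,110]
np.set_printoptions(precision=4,suppress=True)
for n,p in dict(bez=[(50,207),(145,270),(465,95),(370,42)],hoop=[(175,275),(288,345),(603,155),(488,97)],ring=[(310,362),(435,432),(735,215),(605,160)]).items():
    w=onplane(c,C2(p),.017); print(n,w[:,:2].tolist()); 
    ax=(w[2]+w[3]-w[0]-w[1])[:2]; L=np.linalg.norm(ax)/2; W=np.linalg.norm((w[1]+w[2]-w[0]-w[3])[:2])/2; ax/=np.linalg.norm(ax)
    near=(w[0]+w[1])[:2]/2; m=w[:,:2].mean(0)+ax*(-.1415+.113) ; print(' L,W',L,W,'yaw',np.degrees(np.arctan2(ax[1],ax[0])),'comp mid',m)
w=onplane(c,C1([(145,80),(180,65),(668,418),(640,440)]),.073); print('bar',w)
d=(w[0]+w[1]-w[2]-w[3])[:2]; print(np.linalg.norm(d)/2,'yaw',np.degrees(np.arctan2(d[1],d[0])),w.mean(0))
print('grip top brass',onplane(c,C1([(350,159),(437,219)]),.103))
# mandrel ends, axis height ~
for n,p,z in (('ring',[(92,270),(370,95)],.045),('hoop',[(205,325),(470,150)],.05),('bezel',[(420,492),(655,322)],.04)):
    w=onplane(c,C1(p),z);print(n,w,np.linalg.norm(w[1]-w[0]),w.mean(0))
E
```

```text
bez [[0.3851078671678906, 0.3905175443293698], [0.3941829308613589, 0.28476829570153894], [0.6721400091805287, 0.30569377297035927], [0.6662379909267577, 0.41093856884446756]]
 L,W 0.2803069891820463 0.10576246947634661 yaw 4.229528779462875 comp mid [0.501  0.3459]
hoop [[0.40549881529302434, 0.2666572488123229], [0.41756390474895233, 0.15709881469430087], [0.6935996865391044, 0.18163808496639933], [0.6823080438023752, 0.2924290971471917]]
 L,W 0.27756477355229253 0.11079193948897363 yaw 5.199823339470613 comp mid [0.5214 0.2219]
ring [[0.41790108539109416, 0.1341784960455984], [0.43401029427424775, 0.03067956724553822], [0.7109298285384155, 0.06988948790577898], [0.6906420899491975, 0.17614132667967974]]
 L,W 0.2778109624776708 0.10644261632820329 yaw 8.40060643411186 comp mid [0.5352 0.0986]
bar [[ 0.5481 -0.0788  0.073 ]
 [ 0.5692 -0.0819  0.073 ]
 [ 0.5576 -0.4025  0.073 ]
 [ 0.5385 -0.4025  0.073 ]]
0.3222766542490762 yaw 88.1178128708761 [ 0.5533 -0.2414  0.073 ]
grip top brass [[ 0.5532 -0.213   0.103 ]
 [ 0.5523 -0.2683  0.103 ]]
ring [[ 0.4558 -0.1416  0.045 ]
 [ 0.6484 -0.1406  0.045 ]] 0.192638964804464 [ 0.5521 -0.1411  0.045 ]
hoop [[ 0.466  -0.2085  0.05  ]
 [ 0.6491 -0.2081  0.05  ]] 0.18310606739542507 [ 0.5575 -0.2083  0.05  ]
bezel [[ 0.4705 -0.3404  0.04  ]
 [ 0.6301 -0.3428  0.04  ]] 0.15964868285042158 [ 0.5503 -0.3416  0.04  ]
```

View pics/wrist0.png

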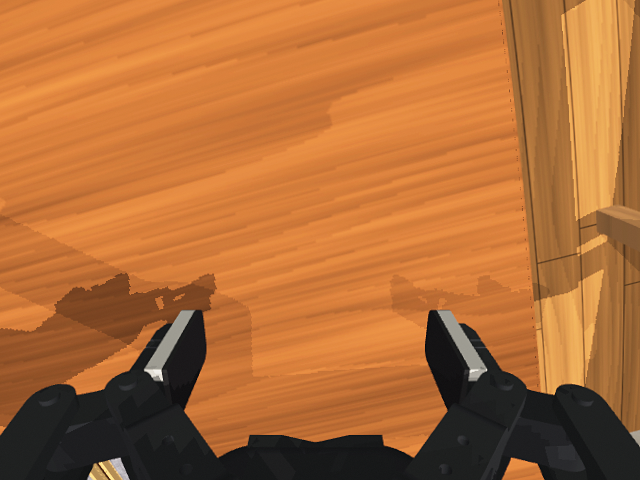

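The wrist picture shows only bare bench and the open fingers, (180,350) and (455,350). Left to right, the trays in the side picture are bezel, hoop, ring (c2 pockets at (348,85), (522,152), (633,210)). Sizes agree to about 5 mm. In the rack, y from the tray side goes ring mandrel, hoop mandrel, file, bezel mandrel.

```bash
cat >> h.py <<'E'
def rel(x=None,y=None,z=None,jaw=None):
    s=bot.read_state(); R=Ro.from_rotvec(s['tcp_rot']).as_matrix(); p=s['tool_pos']
    a=np.degrees(np.arctan2(R[1,1],R[0,1])); xa=np.degrees(np.arctan2(R[1,0],R[0,0]))
    print('t',round(s['time'],2),'p',p.round(4),'jaw deg',a.round(2),'toolx deg',xa.round(2),'tilt',np.degrees(np.arccos(-R[2,2])).round(2),'F',s['wrist_force'].round(1),'w',round(s['width'],3),'q',s['q'].round(2))
    if x is None:return
    print('tool delta',(R.T@(np.array([x,y,z])-p)).round(4),'spin units',None if jaw is None else round(-(((jaw-a)+90)%180-90)/5,2))
E
python3 - <<'E'
from h import *
import pickle
c=pickle.load(open('pics/side0.pkl','rb'))
print(onplane(c,[(306,297),(305,360),(393,346)],.005).round(3))
rel(.553,-.24,.18,-0.5)
E
```

```text
[[ 0.303 -0.238  0.005]
 [ 0.199 -0.359  0.005]
 [ 0.351 -0.453  0.005]]
t 0.15 p [0.1758 0.6511 0.2302] jaw deg 74.89 toolx deg 164.89 tilt 0.1 F [-0.2 -0.5  0.2] w 1.003 q [ 1.27  0.26  1.61  0.    1.27 -0.04]
tool delta [-0.5965 -0.7618  0.0516] spin units 15.08
```

Request:
play_rows([
  {"translation":[-0.04,0,0],"spin":1},
  {"translation":[-0.04,0,0],"spin":1},
  {"translation":[-0.04,0,0],"spin":1},
  {"translation":[-0.04,0,0],"spin":1},
  {"translation":[-0.04,0,0],"spin":1},
])

```text
time: 0.65
tool_pos: [0.357, 0.5666, 0.2307]
tcp_rot: [-1.082, -2.949, 0.001]
wrist_force: [0.1, -0.0, 0.1]
width: 0.999
```

Request:
play_rows([
  {"translation":[-0.04,0,0],"spin":1},
  {"translation":[-0.04,0,0],"spin":1},
  {"translation":[-0.04,0,0],"spin":1},
  {"translation":[-0.04,0,0],"spin":1},
  {"translation":[-0.04,0,0],"spin":1},
])

```text
time: 1.15
tool_pos: [0.4839, 0.4137, 0.2308]
tcp_rot: [-1.695, -2.645, 0.001]
wrist_force: [-0.3, 0.1, -0.7]
width: 1.0
```

Request:
play_rows([
  {"translation":[-0.04,0,0],"spin":1},
  {"translation":[-0.04,0,0],"spin":1},
  {"translation":[-0.04,0,0],"spin":1},
  {"translation":[-0.04,0,0],"spin":1},
  {"translation":[-0.04,0,0],"spin":1},
])

```text
time: 1.65
tool_pos: [0.5342, 0.2216, 0.2309]
tcp_rot: [-2.228, -2.215, 0.001]
wrist_force: [1.0, 0.0, -0.0]
width: 0.998
```

```bash
python3 - <<'E'
from h import *
rel(.553,-.24,.18,-0.5)
E
```

```text
t 1.65 p [0.5342 0.2216 0.2309] jaw deg -0.33 toolx deg 89.67 tilt 0.02 F [ 1.  0. -0.] w 0.998 q [ 0.35  0.08  1.82 -0.    1.24  0.36]
tool delta [-0.4615  0.0214  0.051 ] spin units 0.03
```

Request:
play_rows([
  {"translation":[-0.046,0.002,0],"spin":0},
  {"translation":[-0.046,0.002,0],"spin":0},
  {"translation":[-0.046,0.002,0],"spin":0},
  {"translation":[-0.046,0.002,0],"spin":0},
  {"translation":[-0.046,0.002,0],"spin":0},
])

```text
time: 2.15
tool_pos: [0.5431, -0.0085, 0.2311]
tcp_rot: [-2.223, -2.219, 0.0]
wrist_force: [0.9, 0.0, -0.5]
width: 0.998
```

Request:
play_rows([
  {"translation":[-0.046,0.002,0],"spin":0},
  {"translation":[-0.046,0.002,0],"spin":0},
  {"translation":[-0.046,0.002,0],"spin":0},
  {"translation":[-0.046,0.002,0],"spin":0},
  {"translation":[-0.046,0.002,0],"spin":0},
])

```text
time: 2.65
tool_pos: [0.5526, -0.2386, 0.2311]
tcp_rot: [-2.224, -2.219, -0.0]
wrist_force: [0.9, -0.2, 0.4]
width: 1.001
```

Request:
play_rows([
  {"translation":[0,0,0],"spin":0},
  {"translation":[0,0,0],"spin":0},
])

```text
time: 2.85
tool_pos: [0.5525, -0.2376, 0.2307]
tcp_rot: [-2.226, -2.215, 0.0]
wrist_force: [0.6, 0.2, -0.4]
width: 1.003
```

```bash
python3 - <<'E'
from h import *
import pickle
rel(.553,-.24,.1,-0.5)
c,im=snap('wrist','w1'); pickle.dump(c,open('pics/w1.pkl','wb'))
E
```

```text
t 2.85 p [ 0.5525 -0.2376  0.2307] jaw deg -0.26 toolx deg 89.74 tilt 0.08 F [ 0.6  0.2 -0.4] w 1.003 q [-0.45  0.13  1.77  0.    1.25 -0.44]
tool delta [-0.0025  0.0006  0.1307] spin units 0.05
```

View pics/w1.png

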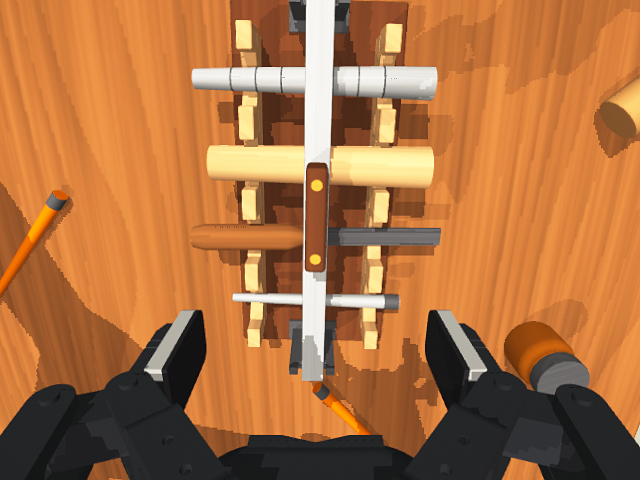

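Wrist view: the grip block is at (316,218). Top to bottom: ring mandrel (315,82), hoop mandrel (320,165), file (315,236), thin steel mandrel with dark band (315,300).

```bash
python3 - <<'E'
from h import *
import pickle
c=pickle.load(open('pics/w1.pkl','rb'))
np.set_printoptions(precision=4,suppress=True)
print('brass',onplane(c,[(317,185),(315.5,259)],.103))
print('bar end, edges',onplane(c,[(303,379),(323,379),(304,70),(331,70)],.073))
for n,p,z in (('ring',[(192,78.5),(437,83)],.044),('hoop',[(207,162),(433,167)],.05),('bezel',[(233,297),(398,302)],.038),('file',[(191,237),(440,236)],.04)):
    w=onplane(c,p,z);print(n,w[:,:2].ravel(),np.linalg.norm(w[1]-w[0]),w.mean(0),np.degrees(np.arctan2(*(w[1]-w[0])[1::-1])))
E
```

```text
brass [[ 0.5541 -0.2106  0.103 ]
 [ 0.5529 -0.2666  0.103 ]]
bar end, edges [[ 0.5406 -0.4006  0.073 ]
 [ 0.5593 -0.4006  0.073 ]
 [ 0.5452 -0.1333  0.073 ]
 [ 0.5645 -0.1334  0.073 ]]
ring [ 0.4556 -0.1366  0.6498 -0.1408] 0.19423986139824131 [ 0.5527 -0.1387  0.044 ] -1.242584587768975
hoop [ 0.4636 -0.2019  0.6505 -0.2068] 0.18700823499875668 [ 0.557  -0.2043  0.05  ] -1.4884573846687248
bezel [ 0.4733 -0.333   0.6323 -0.339 ] 0.15912244476189386 [ 0.5528 -0.336   0.038 ] -2.1680117595508626
file [ 0.4399 -0.271   0.6656 -0.2709] 0.2256701152093658 [ 0.5528 -0.2709  0.04  ] 0.019566553380332825
```

Request:
play_rows([
  {"translation":[-0.001,0.001,0.04],"spin":0.2},
  {"translation":[0,0,0.045],"spin":0},
  {"translation":[0,0,0.04],"spin":0},
  {"translation":[0,0,0.028],"spin":0},
  {"translation":[0,0,0],"spin":0},
])

```text
time: 3.4
tool_pos: [0.55, -0.2338, 0.073]
tcp_rot: [-2.233, -2.195, 0.005]
wrist_force: [-0.5, 0.5, -0.2]
width: 1.0
```

Request:
play_rows([
  {"translation":[0,0,0],"spin":0},
  {"translation":[0,0,0],"spin":0},
  {"translation":[0,0,0],"spin":0},
  {"translation":[0,0,0],"spin":0},
  {"translation":[0,0,0],"spin":0},
], jaw=-1, force=60)

```text
time: 3.9
tool_pos: [0.5547, -0.2382, 0.08]
tcp_rot: [2.242, 2.198, 0.001]
wrist_force: [1.2, -0.9, 0.0]
width: 0.174
```

Request:
play_rows([
  {"translation":[0,0,0],"spin":0},
  {"translation":[0,0,0],"spin":0},
  {"translation":[0,0,0],"spin":0},
])

```text
time: 4.2
tool_pos: [0.5547, -0.2382, 0.0799]
tcp_rot: [2.242, 2.198, 0.001]
wrist_force: [-1.6, 1.0, 6.8]
width: 0.177
```

Request:
play_rows([
  {"translation":[0,0,-0.01],"spin":0},
  {"translation":[0,0,-0.015],"spin":0},
  {"translation":[0,0,-0.02],"spin":0},
  {"translation":[0,0,-0.02],"spin":0},
  {"translation":[0,0,-0.015],"spin":0},
])

```text
time: 4.7
tool_pos: [0.5546, -0.2381, 0.1606]
tcp_rot: [2.242, 2.198, 0.001]
wrist_force: [0.1, 0.9, -3.1]
width: 0.176
```

Request:
play_rows([
  {"translation":[0,-0.02,0],"spin":0},
  {"translation":[0,-0.04,0],"spin":0},
  {"translation":[0,-0.045,0],"spin":0},
  {"translation":[0,-0.04,0],"spin":0},
  {"translation":[0,-0.025,0],"spin":0},
])

```text
time: 5.2
tool_pos: [0.3811, -0.2337, 0.1582]
tcp_rot: [-2.242, -2.198, 0.001]
wrist_force: [-0.6, 0.2, -3.3]
width: 0.173
```

```bash
python3 - <<'E'
from h import *
rel(.387,-.24,.0125,-0.5)
E
```

```text
t 5.2 p [ 0.3811 -0.2337  0.1582] jaw deg -1.13 toolx deg 88.87 tilt 0.1 F [-0.6  0.2 -3.3] w 0.173 q [-0.61 -0.12  2.15 -0.    1.11 -0.59]
tool delta [-0.0062  0.0062  0.1457] spin units -0.13
```

Request:
play_rows([
  {"translation":[0,0,0.02],"spin":0},
  {"translation":[0,0,0.04],"spin":0},
  {"translation":[0,0,0.04],"spin":0},
  {"translation":[0,0,0.025],"spin":0},
  {"translation":[0,0,0.012],"spin":0},
])

```text
time: 5.7
tool_pos: [0.3822, -0.2332, 0.0192]
tcp_rot: [-2.24, -2.197, 0.001]
wrist_force: [-0.5, 0.4, -2.9]
width: 0.176
```

Request:
play_rows([
  {"translation":[0,0,0.004],"spin":0},
  {"translation":[0,0,0.003],"spin":0},
  {"translation":[0,0,0.002],"spin":0},
  {"translation":[0,0,0],"spin":0},
  {"translation":[0,0,0],"spin":0},
])

```text
time: 6.2
tool_pos: [0.3849, -0.2349, 0.0132]
tcp_rot: [2.242, 2.198, 0.001]
wrist_force: [-0.0, 0.2, -3.3]
width: 0.176
```

Request:
play_rows([
  {"translation":[0,0,0.001],"spin":0},
  {"translation":[0,0,0.001],"spin":0},
  {"translation":[0,0,0],"spin":0},
])

```text
time: 6.5
tool_pos: [0.3849, -0.235, 0.0129]
tcp_rot: [2.242, 2.199, 0.0]
wrist_force: [-5.1, 4.3, 16.7]
width: 0.173
```

Contact. Release half-way and retreat upward.

Request:
play_rows([
  {"translation":[0,0,0],"spin":0},
  {"translation":[0,0,0],"spin":0},
  {"translation":[0,0,0],"spin":0},
  {"translation":[0,0,0],"spin":0},
], jaw=0)

```text
time: 6.9
tool_pos: [0.3841, -0.2345, 0.0103]
tcp_rot: [2.243, 2.2, 0.0]
wrist_force: [-0.2, 0.8, -0.3]
width: 0.501
```

Request:
play_rows([
  {"translation":[0,0,-0.02],"spin":0},
  {"translation":[0,0,-0.045],"spin":0},
  {"translation":[0,0,-0.045],"spin":0},
  {"translation":[0,0,-0.045],"spin":0},
  {"translation":[0,0.02,-0.04],"spin":0},
])

```text
time: 7.4
tool_pos: [0.4027, -0.2346, 0.2071]
tcp_rot: [-2.244, -2.198, 0.001]
wrist_force: [0.8, -1.0, 0.1]
width: 0.498
```

Request:
play_rows([
  {"translation":[0,0.03,0],"spin":-1},
  {"translation":[0,0.03,0],"spin":-1},
  {"translation":[0,0,0],"spin":-1},
  {"translation":[0,0,0],"spin":-1},
  {"translation":[0,0,0],"spin":-1},
])

```text
time: 7.9
tool_pos: [0.4641, -0.2332, 0.2047]
tcp_rot: [-1.708, -2.636, 0.0]
wrist_force: [0.1, -0.5, 0.0]
width: 0.5
```

```bash
python3 - <<'E'
from h import *
rel(.56,-.24,.25,90-1.3)
E
```

```text
t 7.9 p [ 0.4641 -0.2332  0.2047] jaw deg 24.12 toolx deg 114.12 tilt 0.06 F [ 0.1 -0.5  0. ] w 0.5 q [-0.51 -0.01  1.96 -0.    1.19 -0.93]
tool delta [-0.0454  0.0847 -0.0454] spin units -12.92
```

Request:
play_rows([
  {"translation":[0,0.02,-0.01],"spin":-1},
  {"translation":[0,0.02,-0.01],"spin":-1},
  {"translation":[0,0.02,-0.01],"spin":-1},
  {"translation":[0,0,0],"spin":-1},
  {"translation":[0,0,0],"spin":-1},
])

```text
time: 8.4
tool_pos: [0.5171, -0.2041, 0.2353]
tcp_rot: [1.096, 2.944, 0.0]
wrist_force: [0.4, 0.4, -0.0]
width: 0.501
```

Request:
play_rows([
  {"translation":[-0.01,0.01,0],"spin":-1},
  {"translation":[-0.01,0.01,0],"spin":-1},
  {"translation":[-0.01,0.01,0],"spin":-1},
  {"translation":[0,0,0],"spin":-1},
  {"translation":[0,0,0],"spin":-1},
])

```text
time: 8.9
tool_pos: [0.5584, -0.1977, 0.2345]
tcp_rot: [-0.434, -3.11, -0.0]
wrist_force: [0.3, 0.4, -0.1]
width: 0.499
```

Request:
play_rows([
  {"translation":[0,0,0],"spin":-1},
  {"translation":[0,0,0],"spin":-1},
  {"translation":[0,0,0],"spin":-1},
  {"translation":[0,0,0],"spin":0},
  {"translation":[0,0,0],"spin":0},
])

```text
time: 9.4
tool_pos: [0.5581, -0.1979, 0.2349]
tcp_rot: [-0.034, -3.141, -0.0]
wrist_force: [-0.3, -0.2, 0.4]
width: 0.497
```

```bash
python3 - <<'E'
from h import *
import pickle
rel(.5677,-.139,.11,90-1.3)
c,im=snap('side','s2'); pickle.dump(c,open('pics/s2.pkl','wb'))
c,im=snap('wrist','w2'); pickle.dump(c,open('pics/w2.pkl','wb'))
E
```

```text
t 9.4 p [ 0.5581 -0.1979  0.2349] jaw deg 88.77 toolx deg 178.77 tilt 0.04 F [-0.3 -0.2  0.4] w 0.497 q [-0.38  0.11  1.78 -0.    1.25 -1.93]
tool delta [-0.0084  0.0591  0.1249] spin units 0.01
```

View pics/w2.png

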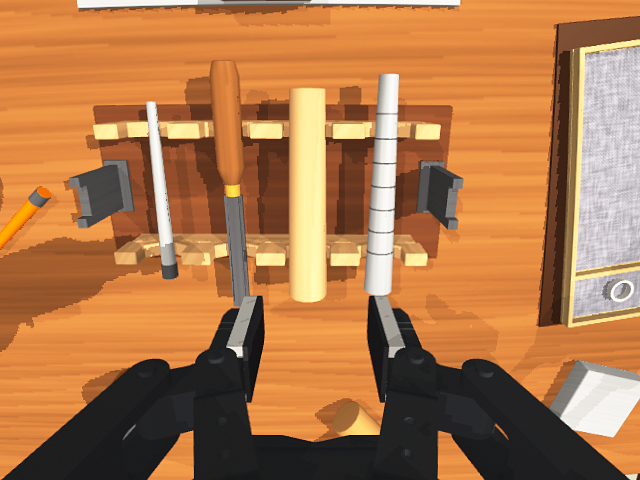

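View pics/s2.png

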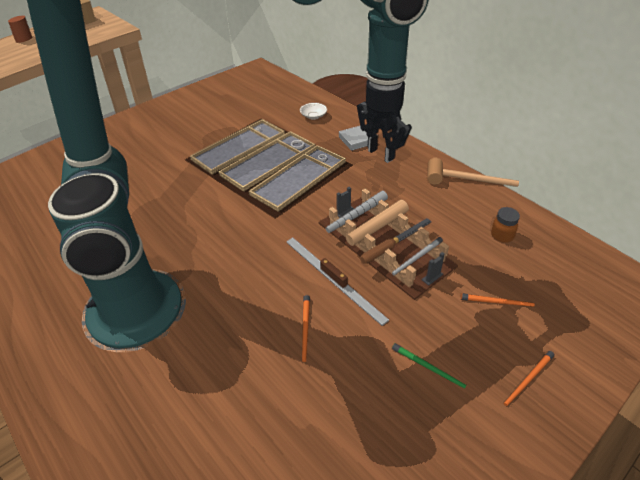

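The bar lies flat (side view, (335,280)) and all tools are still in the rack. In the new wrist view the ends are: thin (151,102)–(170,277), hoop (308,88)–(307,300), ring (388,74)–(378,292).

```bash
cat >> h.py <<'E'
def tri(c1,p1,c2,p2):
    o1,d1=rays(c1,p1);o2,d2=rays(c2,p2);d1=d1[0]/np.linalg.norm(d1);d2=d2[0]/np.linalg.norm(d2)
    s=np.linalg.lstsq(np.c_[d1,-d2],o2-o1,rcond=None)[0]; a=o1+s[0]*d1;b=o2+s[1]*d2
    return (a+b)/2,np.linalg.norm(a-b)
E
python3 - <<'E'
from h import *
import pickle
np.set_printoptions(precision=4,suppress=True)
a=pickle.load(open('pics/w1.pkl','rb'));b=pickle.load(open('pics/w2.pkl','rb'))
for n,p,q,z in (('ring',[(192,78.5),(437,83)],[(388,74),(378,292)],.044),('hoop',[(207,162),(433,167)],[(308,88),(307,300)],.05),('bezel',[(233,297),(398,302)],[(151,102),(170,277)],.038)):
    T=[tri(a,p[i],b,q[i]) for i in (0,1)]
    w=onplane(b,q,z)
    print(n,T[0],T[1],'mid',(T[0][0]+T[1][0])/2); print('  plane',w[:,:2].ravel(),w.mean(0),np.linalg.norm(w[1]-w[0]))
E
```

```text
ring (array([ 0.4559, -0.1371,  0.044 ]), np.float64(0.0011150414142492987)) (array([ 0.6493, -0.1404,  0.0449]), np.float64(0.0009551764015650702)) mid [ 0.5526 -0.1388  0.0444]
  plane [ 0.4561 -0.1376  0.6495 -0.1399] [ 0.5528 -0.1388  0.044 ] 0.1933807486023385
hoop (array([ 0.4658, -0.2011,  0.0575]), np.float64(0.0007169771108616046)) (array([ 0.6489, -0.2065,  0.057 ]), np.float64(0.0018659683189211926)) mid [ 0.5573 -0.2038  0.0572]
  plane [ 0.4658 -0.2016  0.6533 -0.2075] [ 0.5595 -0.2045  0.05  ] 0.1875925524276014
bezel (array([ 0.4729, -0.3334,  0.0367]), np.float64(0.00044432127872759864)) (array([ 0.6319, -0.3382,  0.0395]), np.float64(8.317702882188686e-06)) mid [ 0.5524 -0.3358  0.0381]
  plane [ 0.4728 -0.3327  0.6326 -0.3388] [ 0.5527 -0.3358  0.038 ] 0.15995228380570606
```

Request:
play_rows([
  {"translation":[-0.0095,0.03,0.02],"spin":0},
  {"translation":[0,0.029,0.02],"spin":0},
  {"translation":[0,0,0.04],"spin":0},
  {"translation":[0,0,0.03],"spin":0},
  {"translation":[0,0,0],"spin":0},
], jaw=-0.1)

```text
time: 10.0
tool_pos: [0.5648, -0.1376, 0.1201]
tcp_rot: [-0.031, -3.132, -0.004]
wrist_force: [-0.9, 0.4, -0.3]
width: 0.452
```

Request:
play_rows([
  {"translation":[0,0,0],"spin":0},
])

```text
time: 10.1
tool_pos: [0.5686, -0.1391, 0.1252]
tcp_rot: [-0.031, -3.14, -0.001]
wrist_force: [0.3, -0.7, 0.9]
width: 0.449
```

```bash
python3 - <<'E'
from h import *
rel(.5676,-.1391,.036,90-1.2)
E
```

```text
t 10.1 p [ 0.5686 -0.1391  0.1252] jaw deg 88.85 toolx deg 178.85 tilt 0.07 F [ 0.3 -0.7  0.9] w 0.449 q [-0.28  0.19  1.9  -0.    1.05 -1.83]
tool delta [ 0.0009 -0.      0.0892] spin units 0.01
```

Request:
play_rows([
  {"translation":[0.001,0,0.03],"spin":0},
  {"translation":[0,0,0.03],"spin":0},
  {"translation":[0,0,0.02],"spin":0},
  {"translation":[0,0,0.009],"spin":0},
  {"translation":[0,0,0],"spin":0},
])

```text
time: 10.6
tool_pos: [0.5684, -0.1395, 0.0369]
tcp_rot: [0.031, 3.141, -0.0]
wrist_force: [-0.3, 0.4, 0.1]
width: 0.456
```

Request:
play_rows([
  {"translation":[0,0,0],"spin":0},
  {"translation":[0,0,0],"spin":0},
  {"translation":[0,0,0],"spin":0},
  {"translation":[0,0,0],"spin":0},
  {"translation":[0,0,0],"spin":0},
], jaw=-1, force=60)

```text
time: 11.1
tool_pos: [0.5698, -0.1393, 0.0387]
tcp_rot: [0.031, 3.138, -0.001]
wrist_force: [-1.0, 1.8, 6.7]
width: 0.231
```

Request:
play_rows([
  {"translation":[0,0,-0.005],"spin":0},
  {"translation":[0,0,-0.01],"spin":0},
  {"translation":[0,0,-0.015],"spin":0},
  {"translation":[0,0,-0.015],"spin":0},
  {"translation":[0,0,-0.015],"spin":0},
])

```text
time: 11.6
tool_pos: [0.5681, -0.1392, 0.0979]
tcp_rot: [0.031, 3.141, -0.0]
wrist_force: [0.1, 0.1, -4.6]
width: 0.228
```

Request:
play_rows([
  {"translation":[0,0,-0.01],"spin":0},
  {"translation":[0,0,0],"spin":0},
  {"translation":[0,0,0],"spin":0},
])

```text
time: 11.9
tool_pos: [0.568, -0.1392, 0.1067]
tcp_rot: [0.031, 3.141, -0.0]
wrist_force: [-0.1, -0.0, -6.3]
width: 0.23
```

```bash
python3 - <<'E'
from h import *
import pickle
rel(); print(bot.read_state()['torque'])
c,im=snap('wrist','w3'); pickle.dump(c,open('pics/w3.pkl','wb'))
for z,p in((.048,None),):
    print(proj(c,[[.4559,-.1371,.11],[.6493,-.1404,.11]]))
E
```

```text
t 11.9 p [ 0.568  -0.1392  0.1067] jaw deg 88.89 toolx deg 178.89 tilt 0.04 F [-0.1 -0.  -6.3] w 0.23 q [-0.28  0.2   1.92  0.    1.02 -1.83]
[-0.00656313 -0.01235035 -0.00788143]
[[315.26259903   5.46217133]
 [316.05693906 463.4954441 ]]
```

View pics/w3.png

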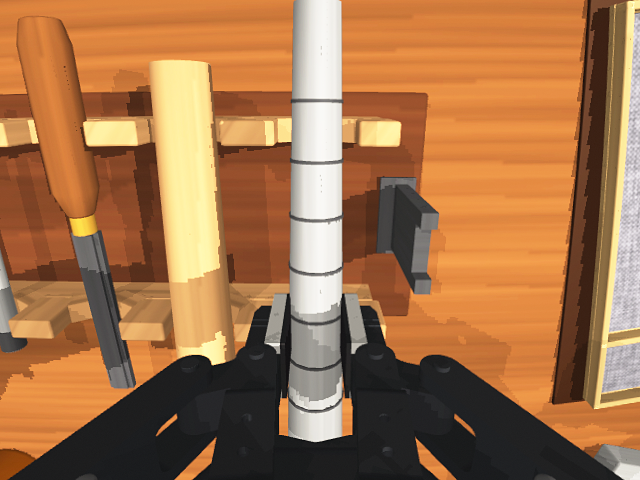

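The ring mandrel hangs level between the fingers at (316,340) and moves with the gripper. Next, over its tray for a close look.

Request:
play_rows([
  {"translation":[0,0,-0.04],"spin":0},
  {"translation":[0,0.03,-0.04],"spin":0},
  {"translation":[0,0.045,-0.03],"spin":-0.5},
  {"translation":[0,0.045,0],"spin":-0.5},
  {"translation":[0,0.045,0],"spin":-0.4},
])

```text
time: 12.45
tool_pos: [0.5656, 0.0236, 0.2148]
tcp_rot: [-0.162, 3.136, 0.0]
wrist_force: [0.8, -0.1, -5.9]
width: 0.232
```

Request:
play_rows([
  {"translation":[0,0.045,0],"spin":0},
  {"translation":[0,0.03,0],"spin":0},
  {"translation":[0,0,0],"spin":0},
  {"translation":[0,0,0],"spin":0},
])

```text
time: 12.85
tool_pos: [0.5566, 0.0975, 0.2127]
tcp_rot: [0.165, -3.135, 0.001]
wrist_force: [-0.7, 0.6, -5.9]
width: 0.228
```

```bash
python3 - <<'E'
from h import *
import pickle
rel()
c,im=snap('wrist','w4'); pickle.dump(c,open('pics/w4.pkl','wb'))
E
```

```text
t 12.85 p [0.5566 0.0975 0.2127] jaw deg 96.01 toolx deg -173.99 tilt 0.14 F [-0.7  0.6 -5.9] w 0.228 q [ 0.13  0.07  1.86 -0.    1.21 -1.55]
```

View pics/w4.png

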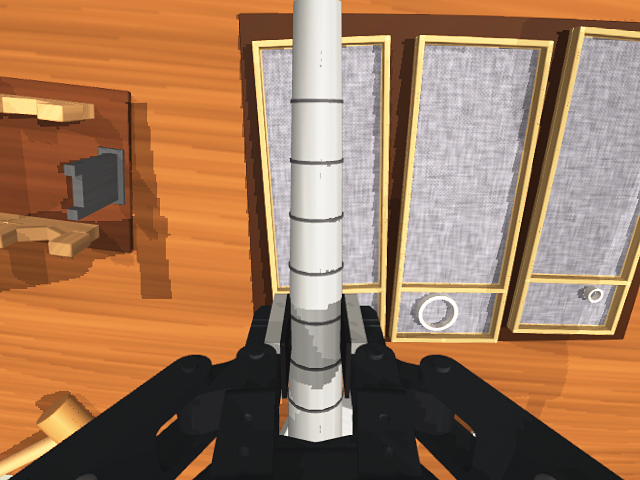

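Wrist view: ring tray behind the mandrel, (253,41)–(390,36) at its far end. Hoop tray in the middle with its hoop at (437,313), bezel tray on the right with the bezel at (595,296).

```bash
python3 - <<'E'
from h import *
import pickle
np.set_printoptions(precision=4,suppress=True)
c=pickle.load(open('pics/w4.pkl','rb'))
# far end corners at left(-y) & right(+y), then lower points on left outer edge/right outer edge
T=dict(ring=[(253,41),(390,36),(273,290),(386,290)],hoop=[(419,36),(553,42),(391,341),(499,341)],bez=[(581,28),None,(510,332),(612,338)])
for n,p in T.items():
    q=[x for x in p if x]; w=dict(zip([i for i,x in enumerate(p) if x],onplane(c,q,.017)[:,:2]))
    ax=w[2]-w[0]; 
    if 1 in w: ax=ax/np.linalg.norm(ax)+(w[3]-w[1])/np.linalg.norm(w[3]-w[1])
    ax/=np.linalg.norm(ax); nrm=np.array([-ax[1],ax[0]])
    print(n,'len',np.linalg.norm(w[2]-w[0]),'wid',np.linalg.norm(w[1]-w[0]) if 1 in w else np.linalg.norm(w[3]-w[2]),'yaw',np.degrees(np.arctan2(ax[1],ax[0])), 'mid',((w[0]+w[1])/2 if 1 in w else w[0]+.055*nrm)+.113*ax)
E
```

```text
ring len 0.21856341801347265 wid 0.10826699611848176 yaw 8.346073163693944 mid [0.5382 0.105 ]
hoop len 0.28022059222628937 wid 0.10925700022609629 yaw 5.216773289821666 mid [0.5241 0.2298]
bez len 0.2801427997937204 wid 0.1120889922841583 yaw 3.0200759373457053 mid [0.5035 0.3551]
```

Request:
play_rows([
  {"translation":[0.0035,0.008,0.03],"spin":-0.45},
  {"translation":[0,0,0.045],"spin":0},
  {"translation":[0,0,0.045],"spin":0},
  {"translation":[0,0,0.04],"spin":0},
  {"translation":[0,0,0.02],"spin":0},
])

```text
time: 13.4
tool_pos: [0.5496, 0.1024, 0.0293]
tcp_rot: [0.219, -3.126, 0.001]
wrist_force: [0.2, -0.1, -5.4]
width: 0.228
```

Request:
play_rows([
  {"translation":[0,0,0],"spin":0},
  {"translation":[0,0,0],"spin":0},
])

```text
time: 13.6
tool_pos: [0.5535, 0.1035, 0.034]
tcp_rot: [0.22, -3.133, 0.0]
wrist_force: [0.5, 0.2, -4.6]
width: 0.227
```

```bash
python3 - <<'E'
from h import *
rel(.5524,.105,.013,98.3)
E
```

```text
t 13.6 p [0.5535 0.1035 0.034 ] jaw deg 98.05 toolx deg -171.95 tilt 0.04 F [ 0.5  0.2 -4.6] w 0.227 q [ 0.14  0.26  2.01 -0.    0.87 -1.57]
tool delta [0.0008 0.0016 0.021 ] spin units -0.05
```

Request:
play_rows([
  {"translation":[0,0,0.008],"spin":0},
  {"translation":[0,0,0.006],"spin":0},
  {"translation":[0,0,0.003],"spin":0},
  {"translation":[0,0,0],"spin":0},
  {"translation":[0,0,0],"spin":0},
])

```text
time: 14.1
tool_pos: [0.5532, 0.1047, 0.0172]
tcp_rot: [-0.223, 3.133, 0.0]
wrist_force: [0.4, 0.8, -4.2]
width: 0.23
```

Request:
play_rows([
  {"translation":[0,0,0.0015],"spin":0},
  {"translation":[0,0,0.0015],"spin":0},
  {"translation":[0,0,0],"spin":0},
])

```text
time: 14.4
tool_pos: [0.5536, 0.1047, 0.0145]
tcp_rot: [-0.223, 3.133, 0.0]
wrist_force: [-0.2, -0.0, -1.6]
width: 0.226
```

Request:
play_rows([
  {"translation":[0,0,0.001],"spin":0},
  {"translation":[0,0,0],"spin":0},
  {"translation":[0,0,0],"spin":0},
])

```text
time: 14.7
tool_pos: [0.5536, 0.1047, 0.0144]
tcp_rot: [-0.223, 3.133, 0.0]
wrist_force: [-3.3, 0.9, 6.4]
width: 0.232
```

Request:
play_rows([
  {"translation":[0,0,0],"spin":0},
  {"translation":[0,0,0],"spin":0},
  {"translation":[0,0,0],"spin":0},
  {"translation":[0,0,0],"spin":0},
], jaw=-0.1)

```text
time: 15.1
tool_pos: [0.5534, 0.1046, 0.0131]
tcp_rot: [-0.223, 3.133, 0.0]
wrist_force: [-0.0, -0.6, 0.3]
width: 0.452
```

Request:
play_rows([
  {"translation":[0,0,-0.01],"spin":0},
  {"translation":[0,0,-0.03],"spin":0},
  {"translation":[0,0,-0.045],"spin":0},
  {"translation":[0,0,-0.045],"spin":0},
  {"translation":[0,0,-0.045],"spin":0},
])

```text
time: 15.6
tool_pos: [0.5529, 0.1045, 0.1903]
tcp_rot: [-0.223, 3.133, 0.0]
wrist_force: [0.8, 0.3, 0.1]
width: 0.452
```

```bash
python3 - <<'E'
from h import *
rel(.561,-.2039,.14,88.6)
snap('wrist','w5')
E
```

```text
t 15.6 p [0.5529 0.1045 0.1903] jaw deg 98.14 toolx deg -171.86 tilt 0.02 F [0.8 0.3 0.1] w 0.452 q [ 0.14  0.08  1.89 -0.    1.17 -1.57]
tool delta [ 0.0356 -0.3065  0.0503] spin units 1.91
```

View pics/w5.png

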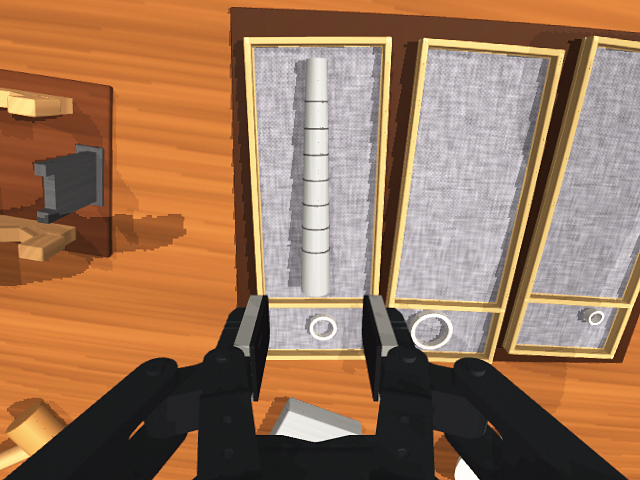

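```bash
python3 - <<'E'
from h import *
np.set_printoptions(precision=4,suppress=True)
c=bot.get_calibration('wrist')
print('mandrel',onplane(c,[(317,59)],.0155),onplane(c,[(314,294)],.020))
w=onplane(c,[(245,40),(391,38),(259,299),(376,304),(240,0),],.017);print(w)
i=onplane(c,[(250,47),(386,46),(262,297),(375,302)],.017);print('inner rims',i,np.linalg.norm(i[0]-i[2]),i.mean(0))
E
```

```text
mandrel [[0.4482 0.091  0.0155]] [[0.6468 0.1169 0.02  ]]
[[0.4426 0.0352 0.017 ]
 [0.4255 0.1441 0.017 ]
 [0.6611 0.0668 0.017 ]
 [0.6508 0.1766 0.017 ]
 [0.4159 0.029  0.017 ]]
inner rims [[0.447  0.0394 0.017 ]
 [0.4316 0.1415 0.017 ]
 [0.6586 0.0694 0.017 ]
 [0.6488 0.1752 0.017 ]] 0.2137005398946733 [0.5465 0.1064 0.017 ]
```

Ring mandrel is in its compartment with 7–9 mm clearance at each end. Next the thick wooden one.

Request:
play_rows([
  {"translation":[0.005,-0.04,-0.01],"spin":0.5},
  {"translation":[0,-0.045,0],"spin":0.5},
  {"translation":[0,-0.045,0],"spin":0.5},
  {"translation":[0,-0.045,0],"spin":0.4},
  {"translation":[0,-0.045,0],"spin":0},
], jaw=0.2)

```text
time: 16.15
tool_pos: [0.5603, -0.1172, 0.1988]
tcp_rot: [0.038, 3.14, -0.0]
wrist_force: [1.6, -0.4, 0.1]
width: 0.601
```

Request:
play_rows([
  {"translation":[0,-0.045,0],"spin":0},
  {"translation":[0,-0.03,0],"spin":0},
  {"translation":[0,0,0],"spin":0},
  {"translation":[0,0,0],"spin":0},
])

```text
time: 16.55
tool_pos: [0.5582, -0.1909, 0.1982]
tcp_rot: [0.04, 3.141, 0.001]
wrist_force: [0.4, 0.6, 0.3]
width: 0.601
```

```bash
python3 - <<'E'
from h import *
rel(.561,-.2042,.041,88.6)
E
```

```text
t 16.55 p [ 0.5582 -0.1909  0.1982] jaw deg 88.52 toolx deg 178.52 tilt 0.03 F [0.4 0.6 0.3] w 0.601 q [-0.37  0.13  1.83  0.    1.19 -1.92]
tool delta [-0.0031 -0.0133  0.1572] spin units -0.02
```

Request:
play_rows([
  {"translation":[-0.003,-0.0135,0.02],"spin":0},
  {"translation":[0,0,0.04],"spin":0},
  {"translation":[0,0,0.03],"spin":0},
  {"translation":[0,0,0],"spin":0},
  {"translation":[0,0,0],"spin":0},
])

```text
time: 17.05
tool_pos: [0.5609, -0.2026, 0.108]
tcp_rot: [-0.035, -3.14, -0.001]
wrist_force: [0.2, 0.6, -0.6]
width: 0.601
```

Request:
play_rows([
  {"translation":[0,0,0.025],"spin":0},
  {"translation":[0,0,0.025],"spin":0},
  {"translation":[0,0,0.016],"spin":0},
  {"translation":[0,0,0],"spin":0},
  {"translation":[0,0,0],"spin":0},
])

```text
time: 17.55
tool_pos: [0.562, -0.2041, 0.0433]
tcp_rot: [0.037, 3.14, -0.001]
wrist_force: [-0.5, -0.3, 0.3]
width: 0.602
```

Request:
play_rows([
  {"translation":[0,0,0],"spin":0},
  {"translation":[0,0,0],"spin":0},
  {"translation":[0,0,0],"spin":0},
  {"translation":[0,0,0],"spin":0},
  {"translation":[0,0,0],"spin":0},
], jaw=-1, force=50)

```text
time: 18.05
tool_pos: [0.5627, -0.2051, 0.0443]
tcp_rot: [0.037, 3.138, -0.003]
wrist_force: [-0.4, -1.2, 7.1]
width: 0.359
```

Request:
play_rows([
  {"translation":[0,0,-0.005],"spin":0},
  {"translation":[0,0,-0.01],"spin":0},
  {"translation":[0,0,-0.02],"spin":0},
  {"translation":[0,0,-0.03],"spin":0},
  {"translation":[0,0,-0.03],"spin":0},
])

```text
time: 18.55
tool_pos: [0.5602, -0.2035, 0.1376]
tcp_rot: [-0.037, -3.14, -0.001]
wrist_force: [-0.7, 0.1, -1.6]
width: 0.358
```

```bash
python3 - <<'E'
from h import *
rel(.53,.19,.215,95.2)
E
```

```text
t 18.55 p [ 0.5602 -0.2035  0.1376] jaw deg 88.63 toolx deg 178.63 tilt 0.11 F [-0.7  0.1 -1.6] w 0.358 q [-0.39  0.19  1.87  0.    1.08 -1.94]
tool delta [ 0.0397  0.3927 -0.077 ] spin units -1.31
```

Request:
play_rows([
  {"translation":[0,0.03,-0.04],"spin":-0.4},
  {"translation":[0,0.045,-0.04],"spin":-0.5},
  {"translation":[0,0.045,0],"spin":-0.4},
  {"translation":[0,0.045,0],"spin":0},
  {"translation":[0,0.045,0],"spin":0},
])

```text
time: 19.05
tool_pos: [0.5504, -0.0004, 0.2113]
tcp_rot: [-0.14, 3.137, 0.0]
wrist_force: [0.9, -0.4, -1.2]
width: 0.359
```

Request:
play_rows([
  {"translation":[0,0.045,0],"spin":0},
  {"translation":[0,0.045,0],"spin":0},
  {"translation":[0,0.045,0],"spin":0},
  {"translation":[0,0.045,0],"spin":0},
  {"translation":[0,0.02,0],"spin":0},
])

```text
time: 19.55
tool_pos: [0.5318, 0.2008, 0.2107]
tcp_rot: [0.145, -3.138, -0.003]
wrist_force: [1.1, 0.1, -1.9]
width: 0.356
```

Request:
play_rows([
  {"translation":[0,0,0],"spin":0},
  {"translation":[0,0,0],"spin":0},
])

```text
time: 19.75
tool_pos: [0.5325, 0.1973, 0.2103]
tcp_rot: [0.143, -3.138, 0.001]
wrist_force: [-1.2, 0.2, -1.6]
width: 0.357
```

```bash
python3 - <<'E'
from h import *
import pickle
rel()
c,im=snap('wrist','w6'); pickle.dump(c,open('pics/w6.pkl','wb'))
E
```

```text
t 19.75 p [0.5325 0.1973 0.2103] jaw deg 95.23 toolx deg -174.77 tilt 0.04 F [-1.2  0.2 -1.6] w 0.357 q [ 0.31  0.08  1.86 -0.    1.2  -1.35]
```

View pics/w6.png

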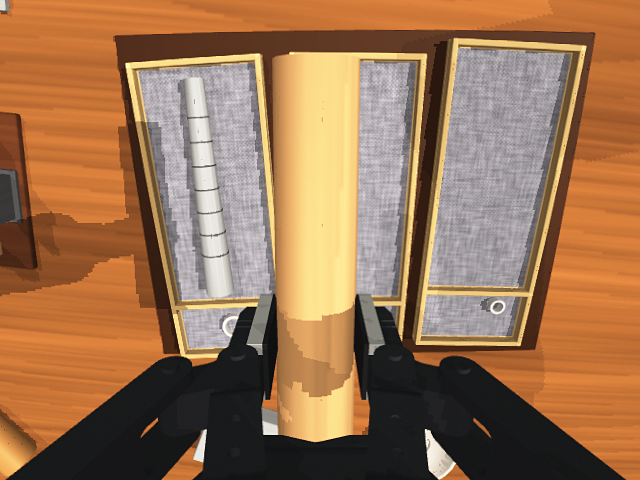

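```bash
python3 - <<'E'
from h import *
import pickle
np.set_printoptions(precision=4,suppress=True)
c=pickle.load(open('pics/w6.pkl','rb'))
w=onplane(c,[(427,54),(405,303)],.017)[:,:2]; d=w[1]-w[0]; L=np.linalg.norm(d); ax=d/L; n=np.array([-ax[1],ax[0]])
print('hoop L(223)',L,'yaw',np.degrees(np.arctan2(ax[1],ax[0])),'mid',w[0]+d*113/223-.055*n, w[1]-ax*.11-.055*n)
w=onplane(c,[(452,39),(587,45),(410,342),(520,346)],.017)[:,:2]
for a,b in((0,2),(1,3)):
    d=w[b]-w[a];print('bez',np.linalg.norm(d),np.degrees(np.arctan2(d[1],d[0])))
print(np.linalg.norm(w[1]-w[0]),np.linalg.norm(w[3]-w[2]),'mid',(w[0]+w[1])/2*(1-113/283)+(w[2]+w[3])/2*113/283)
w=onplane(c,[(126,64),(261,54),(179,357)],.017)[:,:2];print('ring tray',w,np.linalg.norm(w[2]-w[0]))
E
```

```text
hoop L(223) 0.22199429370888318 yaw 4.8396351478260105 mid [0.523  0.2294] [0.5225 0.2293]
bez 0.27812500651514604 2.7882179621478573
bez 0.2826134773873113 3.5914344580792767
0.11083957882951168 0.11476700459729562 mid [0.5009 0.3541]
ring tray [[0.4347 0.0354]
 [0.4187 0.1437]
 [0.7112 0.0727]] 0.27894793670145895
```

Request:
play_rows([
  {"translation":[0.003,0.0315,0.02],"spin":0},
  {"translation":[0,0,0.045],"spin":0},
  {"translation":[0,0,0.045],"spin":0},
  {"translation":[0,0,0.04],"spin":0},
  {"translation":[0,0,0.02],"spin":0},
])

```text
time: 20.3
tool_pos: [0.5243, 0.2254, 0.0361]
tcp_rot: [0.137, -3.132, 0.004]
wrist_force: [-0.9, 0.2, -1.4]
width: 0.361
```

Request:
play_rows([
  {"translation":[0,0,0],"spin":0},
  {"translation":[0,0,0],"spin":0},
  {"translation":[0,0,0.006],"spin":0},
  {"translation":[0,0,0.004],"spin":0},
  {"translation":[0,0,0],"spin":0},
])

```text
time: 20.8
tool_pos: [0.5275, 0.2283, 0.0308]
tcp_rot: [-0.14, 3.137, 0.0]
wrist_force: [-0.2, -0.6, -1.2]
width: 0.356
```

```bash
python3 - <<'E'
from h import *
rel(.5265,.2285,.0145,95)
E
```

```text
t 20.8 p [0.5275 0.2283 0.0308] jaw deg 95.13 toolx deg -174.87 tilt 0.06 F [-0.2 -0.6 -1.2] w 0.356 q [ 0.37  0.28  1.99 -0.    0.87 -1.3 ]
tool delta [0.001  0.0003 0.0163] spin units 0.03
```

Request:
play_rows([
  {"translation":[0.001,0,0.005],"spin":0},
  {"translation":[0,0,0.004],"spin":0},
  {"translation":[0,0,0.002],"spin":0},
  {"translation":[0,0,0],"spin":0},
  {"translation":[0,0,0],"spin":0},
])

```text
time: 21.3
tool_pos: [0.526, 0.2282, 0.0191]
tcp_rot: [0.141, -3.138, 0.0]
wrist_force: [-0.3, -0.7, -1.8]
width: 0.36
```

Request:
play_rows([
  {"translation":[0,0,0.0015],"spin":0},
  {"translation":[0,0,0.0015],"spin":0},
  {"translation":[0,0,0],"spin":0},
])

```text
time: 21.6
tool_pos: [0.5262, 0.2282, 0.0188]
tcp_rot: [0.141, -3.138, 0.0]
wrist_force: [-7.7, -2.4, 16.8]
width: 0.359
```

Request:
play_rows([
  {"translation":[0,0,0],"spin":0},
  {"translation":[0,0,0],"spin":0},
  {"translation":[0,0,0],"spin":0},
  {"translation":[0,0,0],"spin":0},
], jaw=0.15)

```text
time: 22.0
tool_pos: [0.526, 0.2281, 0.0159]
tcp_rot: [0.141, -3.138, 0.0]
wrist_force: [-0.8, -0.3, 0.5]
width: 0.577
```

Request:
play_rows([
  {"translation":[0,0,-0.01],"spin":0},
  {"translation":[0,0,-0.03],"spin":0},
  {"translation":[0,0,-0.045],"spin":0},
  {"translation":[0,0,-0.045],"spin":0},
  {"translation":[0,0,-0.045],"spin":0},
])

```text
time: 22.5
tool_pos: [0.5258, 0.228, 0.1934]
tcp_rot: [-0.141, 3.138, 0.0]
wrist_force: [0.5, -0.1, 0.2]
width: 0.574
```

Request:
play_rows([
  {"translation":[0,0,0],"spin":0},
  {"translation":[0,0,0],"spin":0},
])

```text
time: 22.7
tool_pos: [0.5274, 0.2287, 0.194]
tcp_rot: [-0.141, 3.134, 0.002]
wrist_force: [0.4, 0.9, -0.1]
width: 0.576
```

```bash
python3 - <<'E'
from h import *
import pickle
rel(.565,-.336,.2,88)
c,im=snap('wrist','w7'); pickle.dump(c,open('pics/w7.pkl','wb'))
E
```

```text
t 22.7 p [0.5274 0.2287 0.194 ] jaw deg 95.14 toolx deg -174.86 tilt 0.28 F [ 0.4  0.9 -0.1] w 0.576 q [ 0.37  0.1   1.87 -0.    1.17 -1.29]
tool delta [ 0.0131 -0.5658 -0.0068] spin units 1.43
```

View pics/w7.png

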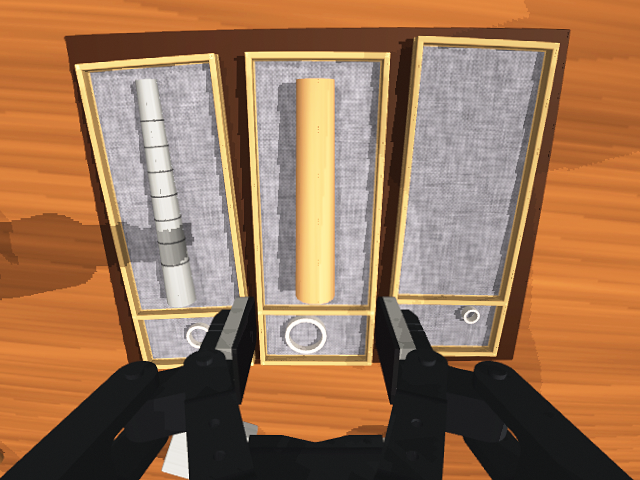

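Both placed: ring mandrel (165,190) and wooden mandrel (315,190), each inside its own compartment. Now the thin one.

Request:
play_rows([
  {"translation":[0,-0.045,0],"spin":0.5},
  {"translation":[0,-0.045,0],"spin":0.5},
  {"translation":[0,-0.045,0],"spin":0.4},
  {"translation":[0,-0.045,0],"spin":0},
  {"translation":[0,-0.045,0],"spin":0},
], jaw=-0.3)

```text
time: 23.25
tool_pos: [0.5274, 0.0019, 0.1888]
tcp_rot: [-0.05, -3.137, -0.0]
wrist_force: [0.2, -0.1, -0.1]
width: 0.349
```

Request:
play_rows([
  {"translation":[0,-0.045,0],"spin":0},
  {"translation":[0,-0.045,0],"spin":0},
  {"translation":[0,-0.045,0],"spin":0},
  {"translation":[0,-0.045,0],"spin":0},
  {"translation":[0,-0.045,0],"spin":0},
])

```text
time: 23.75
tool_pos: [0.5202, -0.2226, 0.1887]
tcp_rot: [-0.051, -3.137, -0.003]
wrist_force: [1.5, -0.7, -0.6]
width: 0.348
```

Request:
play_rows([
  {"translation":[0,-0.045,0],"spin":0},
  {"translation":[0,-0.045,0],"spin":0},
  {"translation":[0,-0.02,0],"spin":0},
  {"translation":[0,0,0],"spin":0},
  {"translation":[0,0,0],"spin":0},
])

```text
time: 24.25
tool_pos: [0.5176, -0.3304, 0.1894]
tcp_rot: [-0.053, -3.138, -0.004]
wrist_force: [0.2, 0.4, -0.5]
width: 0.348
```

```bash
python3 - <<'E'
from h import *
import pickle
np.set_printoptions(precision=4,suppress=True)
rel(.5665,-.3363,.032,88)
c,im=snap('wrist','w8'); pickle.dump(c,open('pics/w8.pkl','wb'))
c=pickle.load(open('pics/w7.pkl','rb'))
w=onplane(c,[(415,37),(559,43),(394,297),(506,302)],.017)[:,:2];print(w,w[2]-w[0])
E
```

```text
t 24.25 p [ 0.5176 -0.3304  0.1894] jaw deg 88.08 toolx deg 178.08 tilt 0.22 F [ 0.2  0.4 -0.5] w 0.348 q [-0.61  0.18  1.78  0.    1.18 -2.15]
tool delta [-0.0495 -0.0047  0.1572] spin units 0.02
[[0.3936 0.2915]
 [0.3855 0.402 ]
 [0.6097 0.309 ]
 [0.6063 0.4149]] [0.2162 0.0176]
```

View pics/w8.png

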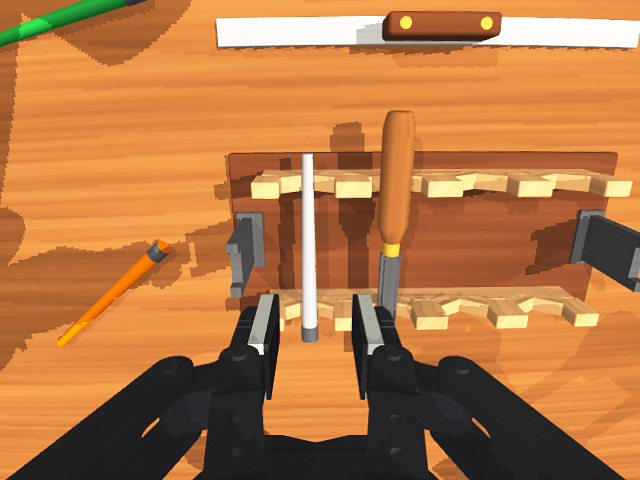

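The steel one with the dark band sits in the rack at (308,154)–(310,341). The orange (110,290) and green (60,20) look-alikes lie on the bench and stay there. The steel one fits the description, and this close view confirms it.

```bash
python3 - <<'E'
from h import *
import pickle
np.set_printoptions(precision=4,suppress=True)
c=pickle.load(open('pics/w8.pkl','rb'))
w=onplane(c,[(307.5,155),(310,341)],.036);print(w,w.mean(0),np.linalg.norm(w[1]-w[0]),np.degrees(np.arctan2(*(w[1]-w[0])[1::-1])))
E
```

```text
[[ 0.4732 -0.3342  0.036 ]
 [ 0.6358 -0.3384  0.036 ]] [ 0.5545 -0.3363  0.036 ] 0.16269263307773024 -1.4863182183766495
```

Request:
play_rows([
  {"translation":[-0.03,-0.003,0.02],"spin":0},
  {"translation":[-0.0195,-0.002,0.03],"spin":0},
  {"translation":[0,0,0.03],"spin":0},
  {"translation":[0,0,0],"spin":0},
  {"translation":[0,0,0],"spin":0},
])

```text
time: 24.8
tool_pos: [0.5672, -0.336, 0.1105]
tcp_rot: [-0.048, -3.139, -0.003]
wrist_force: [0.8, -0.0, 0.1]
width: 0.348
```

```bash
python3 - <<'E'
from h import *
rel(.5665,-.3363,.032,88)
E
```

```text
t 24.8 p [ 0.5672 -0.336   0.1105] jaw deg 88.23 toolx deg 178.23 tilt 0.17 F [ 0.8 -0.   0.1] w 0.348 q [-0.57  0.33  1.75  0.    1.06 -2.11]
tool delta [ 0.0005 -0.0005  0.0785] spin units 0.05
```

Request:
play_rows([
  {"translation":[0,0,0.03],"spin":0},
  {"translation":[0,0,0.03],"spin":0},
  {"translation":[0,0,0.0185],"spin":0},
  {"translation":[0,0,0],"spin":0},
  {"translation":[0,0,0],"spin":0},
])

```text
time: 25.3
tool_pos: [0.5688, -0.3383, 0.0349]
tcp_rot: [0.051, 3.139, -0.002]
wrist_force: [0.7, 0.2, 0.6]
width: 0.351
```

Request:
play_rows([
  {"translation":[0,0,0],"spin":0},
])

```text
time: 25.4
tool_pos: [0.5696, -0.339, 0.0358]
tcp_rot: [0.051, 3.137, -0.004]
wrist_force: [-0.6, -0.7, -0.0]
width: 0.355
```

Request:
play_rows([
  {"translation":[0.001,0.001,0.001],"spin":0},
  {"translation":[0,0,0],"spin":0},
  {"translation":[0,0,0],"spin":0},
  {"translation":[0,0,0],"spin":0},
])

```text
time: 25.8
tool_pos: [0.5669, -0.3371, 0.032]
tcp_rot: [0.051, 3.141, -0.0]
wrist_force: [0.6, 0.8, -1.1]
width: 0.345
```

Request:
play_rows([
  {"translation":[0,0,0],"spin":0},
  {"translation":[0,0,0],"spin":0},
  {"translation":[0,0,0],"spin":0},
  {"translation":[0,0,0],"spin":0},
  {"translation":[0,0,0],"spin":0},
], jaw=-1, force=50)

```text
time: 26.3
tool_pos: [0.5669, -0.3372, 0.0319]
tcp_rot: [0.051, 3.141, -0.0]
wrist_force: [-0.9, 0.0, 1.1]
width: 0.112
```

Request:
play_rows([
  {"translation":[0,0,-0.005],"spin":0},
  {"translation":[0,0,-0.008],"spin":0},
  {"translation":[0,0,-0.008],"spin":0},
  {"translation":[0,0,0],"spin":0},
  {"translation":[0,0,0],"spin":0},
])

```text
time: 26.8
tool_pos: [0.5673, -0.3371, 0.0534]
tcp_rot: [0.051, 3.14, -0.001]
wrist_force: [0.8, 0.4, -1.3]
width: 0.109
```

```bash
python3 - <<'E'
from h import *
rel(.5155,.353,.2,93.2); print(bot.read_state()['torque'])
c,im=snap('wrist','w9')
E
```

```text
t 26.8 p [ 0.5673 -0.3371  0.0534] jaw deg 88.14 toolx deg 178.14 tilt 0.07 F [ 0.8  0.4 -1.3] w 0.109 q [-0.57  0.39  1.79  0.    0.96 -2.11]
tool delta [ 0.074  0.688 -0.147] spin units -1.01
[-0.03084474 -0.04345122  0.02741264]
```

View pics/w9.png

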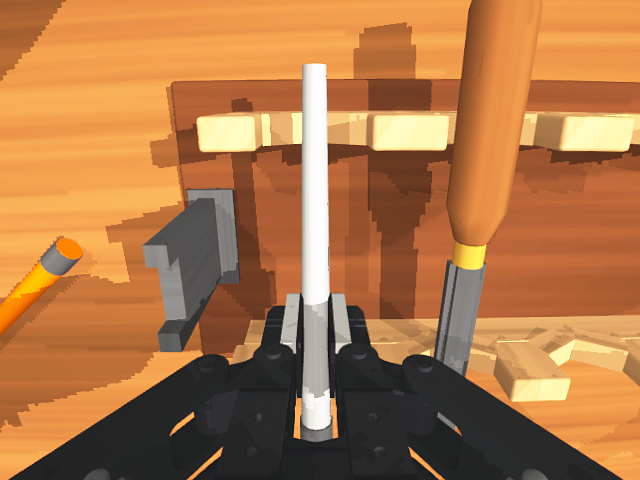

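Thin mandrel is gripped, lying straight at (315,250) in the picture. Carry to the bezel tray.

Request:
play_rows([
  {"translation":[0,0,-0.03],"spin":0},
  {"translation":[0,0,-0.04],"spin":0},
  {"translation":[0,0.02,-0.04],"spin":0},
  {"translation":[0,0.045,-0.035],"spin":0},
  {"translation":[0,0.045,0],"spin":0},
])

```text
time: 27.35
tool_pos: [0.5736, -0.2341, 0.1999]
tcp_rot: [0.055, 3.131, -0.007]
wrist_force: [1.9, -0.0, -0.2]
width: 0.11
```

Request:
play_rows([
  {"translation":[0.01,0.045,0],"spin":0},
  {"translation":[0.01,0.045,0],"spin":0},
  {"translation":[0.01,0.045,0],"spin":0},
  {"translation":[0.01,0.045,0],"spin":0},
  {"translation":[0.01,0.045,0],"spin":0},
])

```text
time: 27.85
tool_pos: [0.5266, -0.0043, 0.1931]
tcp_rot: [-0.051, -3.141, -0.0]
wrist_force: [2.0, 0.5, -1.2]
width: 0.109
```

Request:
play_rows([
  {"translation":[0.01,0.045,0],"spin":-0.3},
  {"translation":[0,0.045,0],"spin":-0.4},
  {"translation":[0,0.045,0],"spin":-0.3},
  {"translation":[0,0.045,0],"spin":0},
  {"translation":[0,0.045,0],"spin":0},
])

```text
time: 28.35
tool_pos: [0.5124, 0.2208, 0.1932]
tcp_rot: [0.086, -3.14, 0.0]
wrist_force: [1.5, -0.1, -1.5]
width: 0.116
```

Request:
play_rows([
  {"translation":[0,0.045,0],"spin":0},
  {"translation":[0,0.045,0],"spin":0},
  {"translation":[0,0,0],"spin":0},
  {"translation":[0,0,0],"spin":0},
  {"translation":[0,0,0],"spin":0},
])

```text
time: 28.85
tool_pos: [0.5079, 0.3079, 0.1929]
tcp_rot: [0.086, -3.139, 0.002]
wrist_force: [-0.4, -0.2, -1.4]
width: 0.113
```

```bash
python3 - <<'E'
from h import *
rel(.514,.353,.03,93.3)
E
```

```text
t 28.85 p [0.5079 0.3079 0.1929] jaw deg 93.12 toolx deg -176.88 tilt 0.09 F [-0.4 -0.2 -1.4] w 0.113 q [ 0.5   0.14  1.82 -0.    1.18 -1.12]
tool delta [-0.0087  0.0448  0.1628] spin units -0.04
```

Request:
play_rows([
  {"translation":[-0.0085,0.045,0.01],"spin":0},
  {"translation":[0,0,0.045],"spin":0},
  {"translation":[0,0,0.045],"spin":0},
  {"translation":[0,0,0.04],"spin":0},
  {"translation":[0,0,0.02],"spin":0},
])

```text
time: 29.35
tool_pos: [0.5118, 0.3506, 0.0289]
tcp_rot: [0.082, -3.134, 0.006]
wrist_force: [-1.4, -0.2, -0.8]
width: 0.109
```

Request:
play_rows([
  {"translation":[0,0,0],"spin":0},
  {"translation":[0,0,0],"spin":0},
  {"translation":[0,0,0],"spin":0},
  {"translation":[0,0,0],"spin":0},
])

```text
time: 29.75
tool_pos: [0.5161, 0.355, 0.036]
tcp_rot: [-0.085, 3.137, 0.003]
wrist_force: [0.1, 0.1, -0.6]
width: 0.11
```

```bash
python3 - <<'E'
from h import *
rel(.514,.353,.011,93.3)
E
```

```text
t 29.75 p [0.5161 0.355  0.036 ] jaw deg 93.1 toolx deg -176.9 tilt 0.25 F [ 0.1  0.1 -0.6] w 0.11 q [ 0.56  0.35  1.88 -0.    0.91 -1.06]
tool delta [ 0.0023 -0.002   0.025 ] spin units -0.04
```

Request:
play_rows([
  {"translation":[0,0,0.008],"spin":0},
  {"translation":[0,0,0.007],"spin":0},
  {"translation":[0,0,0.003],"spin":0},
  {"translation":[0,0,0],"spin":0},
  {"translation":[0,0,0],"spin":0},
])

```text
time: 30.25
tool_pos: [0.514, 0.3543, 0.015]
tcp_rot: [0.086, -3.14, 0.001]
wrist_force: [-0.1, 0.6, -1.7]
width: 0.112
```

Request:
play_rows([
  {"translation":[0,0,0],"spin":0},
  {"translation":[0,0,0],"spin":0},
  {"translation":[0,0,0],"spin":0},
])

```text
time: 30.55
tool_pos: [0.5144, 0.3545, 0.0157]
tcp_rot: [-0.086, 3.14, 0.0]
wrist_force: [-0.9, -0.6, -1.4]
width: 0.113
```

Request:
play_rows([
  {"translation":[0,0,0.0015],"spin":0},
  {"translation":[0,0,0.0015],"spin":0},
  {"translation":[0,0,0],"spin":0},
  {"translation":[0,0,0],"spin":0},
])

```text
time: 30.95
tool_pos: [0.5141, 0.3543, 0.0122]
tcp_rot: [0.086, -3.14, 0.0]
wrist_force: [0.5, 0.1, -0.9]
width: 0.11
```

Request:
play_rows([
  {"translation":[0,0,0.001],"spin":0},
  {"translation":[0,0,0.001],"spin":0},
  {"translation":[0,0,0],"spin":0},
  {"translation":[0,0,0],"spin":0},
])

```text
time: 31.35
tool_pos: [0.5142, 0.3543, 0.0104]
tcp_rot: [0.086, -3.14, 0.0]
wrist_force: [-0.5, -0.9, -1.3]
width: 0.107
```

Request:
play_rows([
  {"translation":[0,0,0.001],"spin":0},
  {"translation":[0,0,0],"spin":0},
  {"translation":[0,0,0],"spin":0},
])

```text
time: 31.65
tool_pos: [0.5142, 0.3543, 0.0094]
tcp_rot: [0.086, -3.14, 0.0]
wrist_force: [0.2, 0.0, -1.4]
width: 0.109
```

Request:
play_rows([
  {"translation":[0,0,0.001],"spin":0},
  {"translation":[0,0,0],"spin":0},
  {"translation":[0,0,0],"spin":0},
])

```text
time: 31.95
tool_pos: [0.5143, 0.3543, 0.0085]
tcp_rot: [-0.086, 3.14, 0.0]
wrist_force: [-0.1, 0.4, -1.4]
width: 0.112
```

Request:
play_rows([
  {"translation":[0,0,0],"spin":0},
  {"translation":[0,0,0],"spin":0},
  {"translation":[0,0,0],"spin":0},
  {"translation":[0,0,0],"spin":0},
], jaw=-0.4)

```text
time: 32.35
tool_pos: [0.5144, 0.3544, 0.0086]
tcp_rot: [-0.086, 3.14, 0.0]
wrist_force: [0.0, -0.0, 0.2]
width: 0.298
```

Request:
play_rows([
  {"translation":[0,0,-0.01],"spin":0},
  {"translation":[0,0,-0.03],"spin":0},
  {"translation":[0,0,-0.045],"spin":0},
  {"translation":[0,0,-0.045],"spin":0},
  {"translation":[0,0,-0.045],"spin":0},
])

```text
time: 32.85
tool_pos: [0.514, 0.3542, 0.1859]
tcp_rot: [-0.086, 3.14, 0.0]
wrist_force: [0.3, 0.4, 0.0]
width: 0.308
```

Request:
play_rows([
  {"translation":[0,-0.045,-0.02],"spin":0},
  {"translation":[0,-0.045,-0.02],"spin":0},
  {"translation":[0,-0.03,0],"spin":0},
  {"translation":[0,0,0],"spin":0},
  {"translation":[0,0,0],"spin":0},
])

```text
time: 33.35
tool_pos: [0.5209, 0.2342, 0.2243]
tcp_rot: [-0.083, 3.14, 0.001]
wrist_force: [-0.3, 0.5, -0.2]
width: 0.296
```

```bash
python3 - <<'E'
from h import *
import pickle
rel()
c,im=snap('wrist','w10'); pickle.dump(c,open('pics/w10.pkl','wb'))
c2,im2=snap('side','s10')
a=im2[100:330,180:480]
a=cv2.resize(a,(480,368)); b=cv2.resize(im[:360],(640,360)); 
o=np.zeros((360+220,640,3),np.uint8); o[:360]=b
o[360:,:287]=cv2.resize(im2[100:330,180:480],(287,220))
cv2.imwrite('pics/f.png',o)
E
```

```text
t 33.35 p [0.5209 0.2342 0.2243] jaw deg 93.04 toolx deg -176.96 tilt 0.08 F [-0.3  0.5 -0.2] w 0.296 q [ 0.38  0.07  1.84  0.    1.23 -1.25]
```

View pics/f.png

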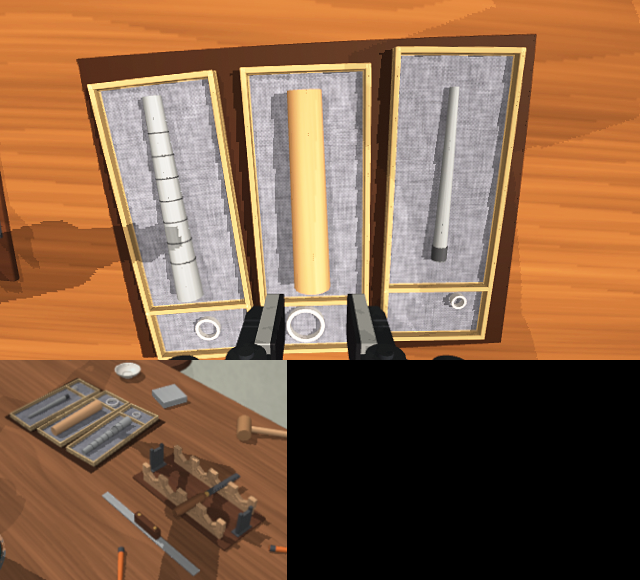

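All three mandrels lie in their trays: ring (172,200), wood (308,190), thin (447,175). The file is still in the rack and the bar is flat on the bench. Last numeric check, then hand in if they are at rest.

```bash
python3 - <<'E'
from h import *
import pickle
np.set_printoptions(precision=4,suppress=True)
c=pickle.load(open('pics/w10.pkl','rb'))
for n,e,z,co in (('ring',[(152,97),(187,298)],.0175,[(89,87),(214,72),(149,310),(251,304)]),('hoop',[(304.5,90),(313,291)],.023,[(241,69),(371,65),(257,303),(367,299)]),('bez',[(454,87),(439,259)],.0125,[(395,49),(525,49),(385,287),(487,290)])):
    w=onplane(c,e,z)[:,:2]; t=onplane(c,co,.017)[:,:2]; f=(t[0]+t[1])/2; g=(t[2]+t[3])/2; ax=(g-f)/np.linalg.norm(g-f); nn=np.array([-ax[1],ax[0]])
    m=f+ax*.113; d=w.mean(0)-m; v=w[1]-w[0]
    print(n,'dx,dy mm',1e3*d@ax,1e3*d@nn,'ang',np.degrees(np.arctan2(v@nn,v@ax)),'len',np.linalg.norm(v),'L',np.linalg.norm(g-f))
a=cv2.imread('pics/w10.png').astype(int); b=bot.read_camera('wrist').astype(int); print('moved px',(abs(a-b).max(2)[:300]>40).sum())
rel()
E
```

```text
ring dx,dy mm -2.895517992129069 -6.069205705378095 ang -2.608188359848246 len 0.19214618694442898 L 0.2177600504766294
hoop dx,dy mm -1.7445622980546047 -0.041593047512683765 ang 0.9194008795282728 len 0.18562549565382988 L 0.21846822488414316
bez dx,dy mm -3.2073622979379444 -0.09818137570207436 ang 0.7260462188911102 len 0.1596260118011832 L 0.21971062553382067
moved px 10842
t 33.5 p [0.5205 0.2354 0.2232] jaw deg 93.19 toolx deg -176.81 tilt 0.03 F [-0.2  0.2 -0.5] w 0.299 q [ 0.38  0.07  1.84  0.    1.23 -1.25]
```

Request:
play_rows([
  {"translation":[0,0,0],"spin":0},
  {"translation":[0,0,0],"spin":0},
  {"translation":[0,0,0],"spin":0},
  {"translation":[0,0,0],"spin":0},
  {"translation":[0,0,0],"spin":0},
])

```text
time: 34.0
tool_pos: [0.5208, 0.2347, 0.2233]
tcp_rot: [0.086, -3.14, 0.0]
wrist_force: [0.1, 0.1, -0.9]
width: 0.301
```

```bash
python3 - <<'E'
from h import *
a=bot.read_camera('wrist').astype(int); b=bot.read_camera('wrist').astype(int); print('moved px',(abs(a-b).max(2)[:300]>40).sum())
print(bot.finish_job())
E
```

```text
moved px 221
the job is handed in; nothing more can be done
None
```

I laid the bar flat on the bench and set each mandrel down in its own tray, without a drop. The job went in at about 34 s, with no verdict given. I left the file and the green and orange look-alikes alone.

**Placing:** in the last wrist picture each mandrel's middle is within 3.5 mm lengthwise and about 6 mm sideways of its compartment's middle. Each lies along its tray to within 3 degrees. The last side view showed the bar flat and the file still in its notch. I judged both by eye and did not measure them.

**Checks that disagreed or stayed weak:**
- **Tray positions:** the side and wrist cameras disagreed by 6 to 9 mm, mostly sideways, for the tray middles. One wrist picture, probably taken while the arm was settling, was also off by about 8 mm. I used the wrist estimates from a settled arm.
- **Mandrel heights:** my measured heights in the rack came out about 3.5 mm too high for the ring and wooden mandrels, judging by where they touched down. I allowed for this with the thin one.
- **Thin mandrel:** I felt no clear floor contact before letting it go, so it may have settled a millimetre or so.
- **At rest:** the first comparison of two pictures showed movement, because the arm was still settling. The repeat, about 0.5 s later, still showed 221 changed pixels. I took those as leftover arm motion and did not check further.

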